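Load the charged pack through the analyser's dust flap

ROBOT

A 7-joint arm with a two-finger parallel gripper is mounted at the origin on the work surface. World frame = base frame: x ahead of the robot, y to its left, z up, the work surface at z = 0. Lengths are in m, angles in rad, forces in N, time in s.
With the tool pointing down it reaches from about 0.35 to 0.775 m from the base axis. Payload 3.1 kg.
Tool frame: the origin (TCP) lies at the very end of the fingers, on their centre line; the grasp point (between the pads) lies 19 mm behind it (ctrl.grip_depth is the z of the grasp point in the tool frame, in m); z points along the fingers, y is the line along which they close (so a half turn about z gives the same grasp; the last joint's range is limited). The gripper opens to 85 mm and grips with 20 to 120 N. Pads are 22 mm wide; open, the fingers measure 114 mm over their backs; the gripper's body (76 mm by 85 mm) begins 54 mm behind the grasp point. The pads swing forward as they close: fully open they stand 13 mm farther back than shut.
Start: joints at [1.19, 0.311, 0.014, 1.512, -0.004, 1.319, -0.027], TCP at [0.183, -0.519, 0.231] pointing down, gripper open.
Joint ranges: [-2.7, 2.7], [-0.3, 1.91], [-1.27, 1.3], [0.12, 2.57], [-1.44, 4.58], [0.2, 2.03], [-3.05, 3.05]. Speed limits (rad/s): [2.79, 2.79, 3.14, 3.14, 3.14, 3.14, 3.14].

INTERFACE

Orientations are given as a rotation vector (axis times angle).
In Python, from station import ctrl, viewer gives the robot as it stands. The module is installed in compiled form; this text tells all that it offers.
- The arm moves only by the tool apply_moves, never from a script. Its argument "series" is a list of rows, each an object of numbers: "wx", "wy", "wz": the turn, a rotation vector about the tool's x, y, z each as a share of 1.5 rad, from -1 to 1; "x", "y", "z": the shift along the tool's x, y, z each as a share of 0.05 m, from -1 to 1; "grip": the opening, from -1 (shut) to 1 (fully open). In form: [{"wx": .., "wy": .., "wz": .., "x": .., "y": .., "z": .., "grip": ..}, ...]. A call has 1 to 8 rows; each row shifts and turns the commanded pose from where the row before left it, along the tool's axes as they then stand; what a row does not reach is not made up. A row lasts 1/8 s, in which the tool goes at most 62.5 mm and 10.7 degrees, less where a joint would pass 70% of its speed; a pose out of reach is approached as far as the arm can. A call with a number of a shift or a turn outside -1 to 1 is refused whole. A call with a gripper value outside its range is refused whole. The fingers move at their own pace and stop on an object; "newtons" is the grip in N (left out, the last holds). Time passes only in rows, so rows that do not move let the fingers close. It gives the time, the measured TCP pose, the force, the opening and the grip force at its end, in the units of the state.
- ctrl.get_state(): the state, without advancing time (a new reading comes with each control period).
- viewer.grab_frame(name): name is "side" or "top" or "wrist"; returns the picture (400x640x3 uint8, red, green, blue); there is no depth.
- viewer.camera_model(name): a dict with "K" (3x3 intrinsics, pixels), "R" (3x3) and "t" (3): a world point X has camera coordinates R X + t. Camera axes: x right, y down, z forward; pixel columns grow to the right and rows downward; lengths in m; the calibration is good to about 2 mm. A picture is of the moment at which its call begins: read the wrist's pose just before it. camera_model takes no time and is no camera call; for the wrist camera it gives the pose at the moment of the call.
- ctrl.sign_off(): hands the job in; it is judged then, once.
The state is a dict: "t": time; "joint_positions": joint angles; "joint_velocities": joint speeds; "effort": joint torques, N m; "position": TCP position; "tcp_rot": TCP orientation; "wrist_force": force on the tool from outside, world axes, zero at the start; "ft_torque": the same for the moment, N m; "opening": opening from 0.0 (shut) to 1.0 (fully open); "grip_force": force on a finger pad.
Only numpy, scipy, OpenCV 4.12 (cv2) and the standard library are available. Lean on these libraries where they do the work, as an engineer would, in place of code of your own. Each camera call takes 0.05 s, during which the arm holds its last target. There are 200 camera calls.

TASK

Load the green-ended battery pack into the pack analyser: label up and brass-contact end first, push it in through the sprung dust flap against the spring contact, then tip its green tail down behind the stop so that it lies flat in the bay and stays there, still holding the flap open. Let go of it, and leave the red-ended pack and the other things on the bench where they are.

Things in the scene. Friction and masses are not known exactly. Their poses are not given: they have to be found in the camera images.
- pack_green: the charged battery pack to load: a dark grey block 120 long (its x) x 46 wide (its y) x 44 high (its z) mm, about 0.34 kg, lying flat on the bench. Origin: centre of the underside. +x points to the nose (brass contact pads on the end face, white chevron on top); the 24 mm at the -x end, the tail, are bright green; a white blank label is on top (+z).
- pack_green_tail (a point): middle of the pack's lower tail edge (60 mm behind the origin, on the underside); axes as the pack's
- pack_green_nose (a point): middle of the pack's lower nose edge (60 mm ahead of the origin, on the underside); axes as the pack's
- pack_red: the flat battery pack, same in size and shape but with a red tail; leave it alone
- analyser: the pack analyser, fixed to the bench: a cream housing (215 x 155 x 40 mm) on feet and rear legs, whose face slopes 28 degrees, lower towards the robot at yaw 0. Origin on the bench under the bay's centre, z up.
- bay_floor (a point): bay floor's centre, on the sloping face, 66.5 mm above the bench. A seated pack's origin lies here and its axes agree with these: +x level along the bay towards the hood, +y down the slope, +z out of the face (28 degrees from vertical). Two black rails 9 mm high, 6 mm thick, 52 mm clear between them, run from tail stop to hood; beyond them the face is flat for 28 mm down and 63 mm up the slope.
- tail_stop_top (a point): middle of the upper inner edge of the black tail stop: 60 mm along -x from bay_floor and 18 mm above the floor; the stop is 15 mm thick beyond it; axes as bay_floor
- hood_mouth (a point): centre of the hood's mouth, 36 mm along +x from bay_floor, 30 mm above the floor; axes as bay_floor. The hood is 52 wide inside, 64 outside; clear roof 60 (underside) to 64 mm above the floor; back wall 72 mm behind the mouth. A pack cannot go in level over the tail stop: it goes in nose low, its underside 10 to 18 degrees to the floor, the lower nose edge within a few mm of the floor.
- flap (a joint): orange dust flap in the hood mouth, 49 wide x 54 x 3 mm, hinged at its upper edge 58 mm above the bay floor and sprung shut: 0 = shut (hanging across the mouth), grows as it is pushed in towards the hood's inside, at most 1.5 rad; the spring gives 0.03 N m when shut and 0.05 more per rad. A seated pack holds it at about 1.0 rad.
- contact (a joint): sprung brass contact inside the hood, a plate 34 wide and 4 to 18 mm above the floor; 0 = out, with its face 54 mm along x from bay_floor; grows (m) as the nose presses it towards +x, at most 0.022. Its spring gives 1.6 N at 0 and 0.4 N more per mm. A seated pack presses it by 6 mm; the nose must press it about 2 mm further for the tail to get down in front of the stop.
- board: populated green circuit board, 130 x 90 mm, about 25 mm high, loose bystander
- screwdriver: screwdriver 180 mm long, loose bystander; it lies along its x
- flux_bottle: small amber bottle, 44 mm across, 90 mm high, loose bystander
- solder_reel: steel reel 60 mm across, 42 mm high, loose bystander
- parts_tray: blue open tray 130 x 90 x 30 mm, loose bystander
- heatsink: aluminium disc 50 mm across, 30 mm high, loose bystander
Not all that is in view belongs to the job. What is shaped like the pack_green but blue or pink is not meant.

How it is judged:
On the way:
1. the pack's nose has pushed the flap in and the spring contact back while its tail is still up above the floor of the bay (value of joint flap above 0.4 rad and value of joint contact above 0.003 m and z of pack_green_tail in the frame of bay_floor above 0.012 m and x of pack_green_nose in the frame of bay_floor above 0.048 m), for 0.04 s.
At the end, for the whole second after the job is handed in: The green pack lies flat in the bay, label up, nose under the hood, at rest: both lower end edges within 4 mm of the floor and of their seated places, z axes within 0.07 rad, origin within 8 mm of bay_floor; contact pressed over 3 mm, flap open over 0.5 rad (x of pack_green_nose in the frame of bay_floor between 0.056 and 0.065 m and x of pack_green_tail in the frame of bay_floor between -0.064 and -0.055 m and z of each of pack_green_tail, pack_green_nose in the frame of bay_floor below 0.004 m and distance between pack_green and bay_floor below 0.008 m and angle between the z axis of pack_green and the z axis of bay_floor, either way round below 0.07 rad and angle between pack_green's own z axis and vertical below 0.7 rad and value of joint contact above 0.003 m and value of joint flap above 0.5 rad and linear speed of pack_green below 0.02 m/s); the robot touches nothing.
It fails at once if the red pack is moved by more than 30 mm (distance of pack_red from where it was at the start of the episode above 0.03 m).
It fails at once if another loose thing on the bench is moved by more than 30 mm (distance of any of board, screwdriver, flux_bottle, solder_reel, parts_tray, heatsink from where it was at the start of the episode above 0.03 m).
It also fails if it takes over 48 s, if anything falls off the work surface, if the arm or the gripper's body presses on something with over 40 N, if the wrist force passes 120 N, or if a joint passes its speed limit or range.

## Working session

There is one attempt and no reset: what is moved stays moved. The work goes in short steps, Python scripts to look and compute and a tool call to move; the robot and the scene stay as the last step left them, time stands still between calls to the robot, and variables do not carry over. Pictures are saved under pics/ and viewed, at most 10 in all, crops included, and the job is handed in when it is done.

Besides the shell and the picture viewer there is one more tool, called after ">>>" as a command line: name --argument value ..., lists and objects as JSON in quotes. apply_moves: Moves the arm, as the interface text tells. Shift numbers are shares of 0.05 m and turn numbers shares of 1.5 rad, none past 1 either way. Its arguments: {"type":"object","properties":{"series":{"type":"array","items":{"type":"object","properties":{"wx":{"type":"number"},"wy":{"type":"number"},"wz":{"type":"number"},"x":{"type":"number"},"y":{"type":"number"},"z":{"type":"number"},"grip":{"type":"number"}}}},"newtons":{"type":"number"}},"required":["series"]}

```bash
mkdir -p pics; python3 - <<'E'
from station import ctrl, viewer
import cv2, numpy as np
print(ctrl.get_state())
for n in ("side","top"):
    m=viewer.camera_model(n); print(n,m)
    im=viewer.grab_frame(n); cv2.imwrite(f"pics/{n}0.png",im[:,:,::-1])
E
```

```text
{'t': 0.0, 'joint_positions': array([ 1.19030011,  0.31173754,  0.01400416,  1.51305506, -0.00439865,
        1.3192093 , -0.02717681]), 'joint_velocities': array([-0.0009228 ,  0.0004764 , -0.00141881, -0.00085871,  0.00072984,
       -0.00057991,  0.00019524]), 'effort': array([-9.24333267e-05, -3.79910123e+01,  1.45954653e-01, -2.30589473e+01,
        1.21593117e-02,  1.36676989e-02, -3.62537264e-06]), 'position': array([ 0.18255461, -0.51804294,  0.23021541]), 'tcp_rot': array([-3.09430985e+00, -5.29383579e-01,  7.87088504e-04]), 'wrist_force': array([ 0.96320375, -0.72735745, -0.25392135]), 'ft_torque': array([ 0.00018465, -0.00117094,  0.01273414]), 'grip_force': 0.0, 'opening': 1.0009278972010174}
side {'K': array([[384.28978107,   0.        , 325.44159397],
       [  0.        , 384.28978107, 202.13209355],
       [  0.        ,   0.        ,   1.        ]]), 'R': array([[ 0.99986236, -0.00193534,  0.01647773],
       [ 0.01147347, -0.63674136, -0.77099209],
       [ 0.01198418,  0.77107502, -0.63663151]]), 't': array([-0.57505846, -0.0224997 ,  1.14373403])}
top {'K': array([[457.80116145,   0.        , 317.45990591],
       [  0.        , 457.80116145, 200.92189819],
       [  0.        ,   0.        ,   1.        ]]), 'R': array([[-0.0218541 , -0.99971192, -0.00992352],
       [-0.98528221,  0.02321971, -0.16935112],
       [ 0.16953276,  0.00607645, -0.98550582]]), 't': array([-0.09947002,  0.58388713,  1.23685039])}
```

View pics/top0.png

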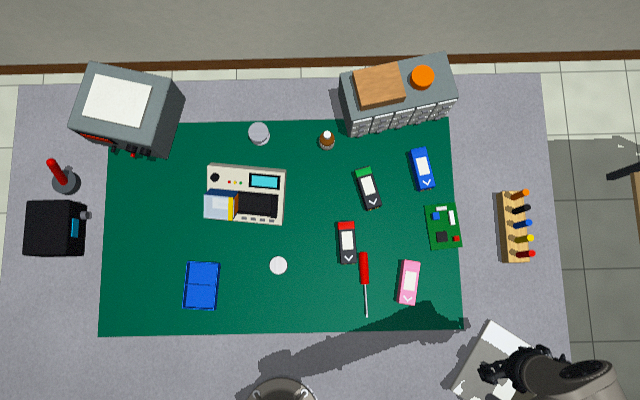

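View pics/side0.png

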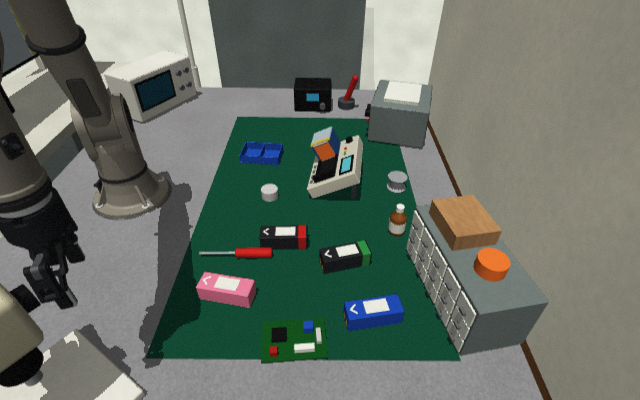

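Top view: the green pack is at (367,187) with its tail at (362,172). The red pack is at (347,242), and the blue (422,168) and pink (408,282) ones are decoys. The analyser is at (245,195) with its hood on the left, so bay +x is roughly world +y. Next I'll take an enlarged crop.

```bash
cat > h.py <<'E'
import numpy as np, cv2
from station import ctrl, viewer
from scipy.spatial.transform import Rotation as Ro
def ray(m,uv):
    d=np.linalg.inv(m["K"])@[uv[0],uv[1],1]; return -m["R"].T@m["t"], m["R"].T@d
def at_z(m,uv,z):
    c,d=ray(m,uv); return c+d*(z-c[2])/d[2]
def proj(m,X):
    p=(m["R"]@np.atleast_2d(X).T).T+m["t"]; p=(m["K"]@p.T).T; return p[:,:2]/p[:,2:]
def crop(im,x0,y0,x1,y1,s):
    return cv2.resize(im[y0:y1,x0:x1],None,fx=s,fy=s,interpolation=cv2.INTER_CUBIC)
E
python3 - <<'E'
from h import *
t=cv2.imread("pics/top0.png")
a=crop(t,195,155,295,235,5); b=crop(t,340,160,400,220,5)
o=np.zeros((400,800,3),np.uint8); o[:,:500]=a; o[:300,500:800]=b
cv2.imwrite("pics/c1.png",o)
E
```

```text
(no output)
```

View pics/c1.png

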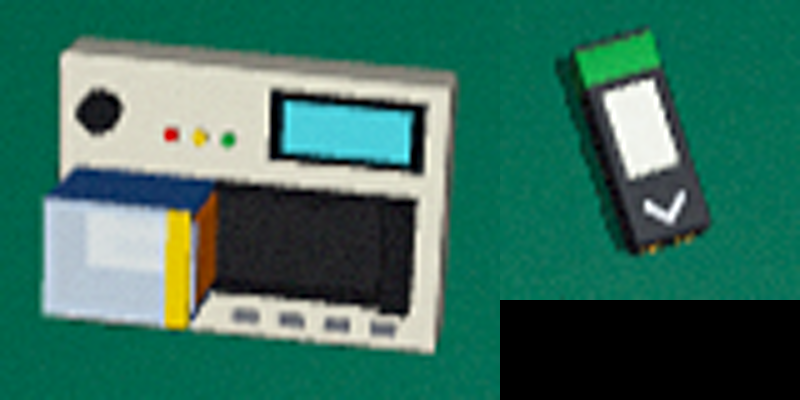

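The crop confirms pack_green: green tail at (362,169), label up, and the chevron and brass pads pointing towards (374,207). Next I'll fit its pose and the analyser's.

```bash
cat >> h.py <<'E'
from scipy.optimize import least_squares
c28,s28=np.cos(np.radians(28)),np.sin(np.radians(28))
def bayR(yaw): return Ro.from_euler('z',yaw).as_matrix()@np.array([[0,-c28,-s28],[1,0,0],[0,-s28,c28]])
def bay(p,L): return (bayR(p[2])@np.atleast_2d(L).T).T+[p[0],p[1],.0665]
def pack(p,L): return (Ro.from_euler('z',p[2]).as_matrix()@np.atleast_2d(L).T).T+[p[0],p[1],0]
E
python3 - <<'E'
from h import *
m=viewer.camera_model("top"); print("cam",-m["R"].T@m["t"])
px=np.array([[575,48],[652,30],[708,222],[632,240]])/5.+[340-100,160]
L=np.array([[-60,-23,44],[-60,23,44],[60,23,44],[60,-23,44]])/1e3
L[:,1]*=1
best=None
for sgn in (1,-1):
    LL=L*[1,sgn,1]
    r=least_squares(lambda p:(proj(m,pack(p,LL))-px).ravel(),[.5,-.1,np.pi])
    print("pack",sgn,r.x,np.degrees(r.x[2]),np.abs(r.fun).max(),r.fun.round(1))
pa=np.array([[62,50],[455,75],[435,352],[190,208],[188,328],[415,200],[410,315]])/5.+[195,155]
def La(x0,): return np.array([[x0,-95,0],[x0-215,-95,0],[x0-215,60,0],[36,-32,64],[36,32,64],[-75,-32,18],[-75,32,18]])/1e3
r=least_squares(lambda p:(proj(m,bay(p,La(p[3]*1e3)))-pa).ravel(),[.55,.15,0,.11])
print("bay",r.x,np.degrees(r.x[2]),r.fun.round(1))
s=ctrl.get_state(); print(Ro.from_rotvec(s["tcp_rot"]).as_matrix().round(3))
np.save("fit.npy",r.x)
E
```

```text
cam [ 0.36343312 -0.12051471  1.3168181 ]
pack 1 [ 0.61949445 -0.25757327  3.37804357] 193.54763962491845 1.1267024468237707 [-0.2 -0.7 -0.1 -1.1  0.4  0.6 -0.1  1.1]
pack -1 [ 0.6196342  -0.25758526  3.39554538] 194.55041947079133 15.944155585093881 [ 14.9  -4.8 -15.9   3.1 -14.9   4.7  15.9  -3.3]
bay [ 0.57996683  0.07104112 -0.11107333  0.1238815 ] -6.364033042502619 [-0.5 -0.1 -0.4  1.6  0.8 -0.5  0.3  0.3  0.3 -0.9 -0.3  0.3 -0.3 -0.7]
[[ 0.943  0.332 -0.001]
 [ 0.332 -0.943  0.002]
 [-0.    -0.002 -1.   ]]
```

>>> apply_moves --series '[{"x": 0.5,"y": -0.1,"grip": 1},{"x": 1,"y": -0.2,"grip": 1},{"x": 1,"y": -0.2,"grip": 1},{"x": 1,"y": -0.2,"grip": 1},{"x": 1,"y": -0.2,"grip": 1},{"x": 1,"y": -0.2,"grip": 1},{"x": 1,"y": -0.2,"grip": 1},{"x": 1,"y": -0.2,"grip": 1}]' --newtons 80

```text
invalid input at $.series[0]: expected keys wx, wy, wz, x, y, z, grip
```

>>> apply_moves --series '[{"x": 1,"y": -0.2,"grip": 1},{"x": 1,"y": -0.2,"grip": 1},{"x": 0.75,"y": -0.1,"grip": 1},{"wz": -0.12,"grip": 1},{"wz": -0.12,"grip": 1},{"wz": -0.12,"grip": 1},{"wz": -0.12,"grip": 1},{"wz": -0.12,"grip": 1}]'

```text
invalid input at $.series[0]: expected keys wx, wy, wz, x, y, z, grip
```

>>> apply_moves --series '[{"wz": -0.12,"grip": 1},{"wz": -0.12,"grip": 1},{"wz": -0.12,"grip": 1},{"wz": -0.12,"grip": 1},{"wz": -0.12,"grip": 1},{"wz": -0.12,"grip": 1},{"wz": -0.12,"grip": 1},{"wz": -0.12,"grip": 1}]'

```text
invalid input at $.series[0]: expected keys wx, wy, wz, x, y, z, grip
```

>>> apply_moves --series '[{"wz": -0.12,"grip": 1},{"wz": -0.12,"grip": 1},{"wz": -0.12,"grip": 1},{"wz": -0.08,"grip": 1},{"grip": 1}]'

```text
invalid input at $.series[0]: expected keys wx, wy, wz, x, y, z, grip
```

```bash
python3 - <<'E'
from h import *
s=ctrl.get_state(); R=Ro.from_rotvec(s["tcp_rot"]).as_matrix()
print(s["t"],s["position"],R.round(3),"yaw_y",np.degrees(np.arctan2(R[1,1],R[0,1])),s["joint_positions"].round(2))
m=viewer.camera_model("wrist"); np.savez("w1.npz",**m)
cv2.imwrite("pics/w1.png",viewer.grab_frame("wrist")[:,:,::-1])
p=[.6195,-.2576,3.378]
L=np.array([[-60,-23,44],[-60,23,44],[60,23,44],[60,-23,44]])/1e3
print(proj(m,pack(p,L)).round(0), -m["R"].T@m["t"])
E
```

```text
0.1 [ 0.18259473 -0.51812267  0.23032731] [[ 0.943  0.332 -0.001]
 [ 0.332 -0.943  0.002]
 [-0.    -0.002 -1.   ]] yaw_y -70.58223090834741 [ 1.19  0.31  0.01  1.51 -0.    1.32 -0.03]
[[ 106. -807.]
 [ 190. -790.]
 [ 195. -439.]
 [ 127. -450.]] [ 0.25860302 -0.4927559   0.37152066]
```

View pics/w1.png

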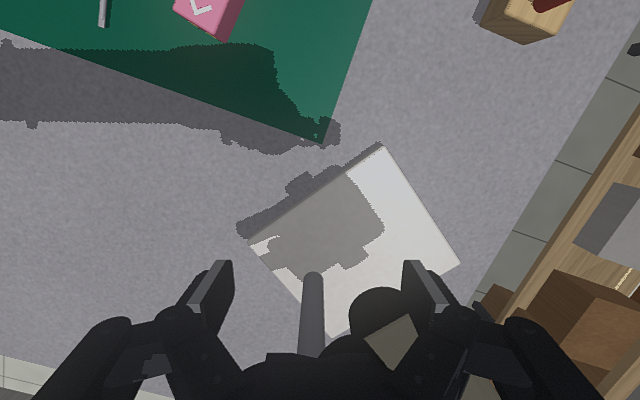

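The rows need every key, so nothing moved, and the picture only shows the start area with the fingers at the bottom. Repeating with all keys.

>>> apply_moves --series '[{"wx": 0,"wy": 0,"wz": 0,"x": 0.5,"y": -0.1,"z": 0,"grip": 1},{"wx": 0,"wy": 0,"wz": 0,"x": 1,"y": -0.2,"z": 0,"grip": 1},{"wx": 0,"wy": 0,"wz": 0,"x": 1,"y": -0.2,"z": 0,"grip": 1},{"wx": 0,"wy": 0,"wz": 0,"x": 1,"y": -0.2,"z": 0,"grip": 1},{"wx": 0,"wy": 0,"wz": 0,"x": 1,"y": -0.2,"z": 0,"grip": 1},{"wx": 0,"wy": 0,"wz": 0,"x": 1,"y": -0.2,"z": 0,"grip": 1},{"wx": 0,"wy": 0,"wz": 0,"x": 1,"y": -0.2,"z": 0,"grip": 1},{"wx": 0,"wy": 0,"wz": 0,"x": 1,"y": -0.2,"z": 0,"grip": 1}]' --newtons 80

```text
t: 1.15
position: [0.5126, -0.3224, 0.2309]
tcp_rot: [-3.096, -0.529, 0.001]
wrist_force: [0.4, -0.7, -0.9]
opening: 0.994
grip_force: 0.0
```

>>> apply_moves --series '[{"wx": 0,"wy": 0,"wz": 0,"x": 1,"y": -0.2,"z": 0,"grip": 1},{"wx": 0,"wy": 0,"wz": 0,"x": 1,"y": -0.2,"z": 0,"grip": 1},{"wx": 0,"wy": 0,"wz": 0,"x": 0.75,"y": -0.1,"z": 0,"grip": 1},{"wx": 0,"wy": 0,"wz": -0.12,"x": 0,"y": 0,"z": 0,"grip": 1},{"wx": 0,"wy": 0,"wz": -0.12,"x": 0,"y": 0,"z": 0,"grip": 1},{"wx": 0,"wy": 0,"wz": -0.12,"x": 0,"y": 0,"z": 0,"grip": 1},{"wx": 0,"wy": 0,"wz": -0.12,"x": 0,"y": 0,"z": 0,"grip": 1},{"wx": 0,"wy": 0,"wz": -0.12,"x": 0,"y": 0,"z": 0,"grip": 1}]'

```text
t: 2.15
position: [0.6326, -0.2541, 0.2306]
tcp_rot: [-2.552, -1.831, 0.001]
wrist_force: [0.5, 1.0, -0.7]
opening: 0.999
grip_force: 0.0
```

>>> apply_moves --series '[{"wx": 0,"wy": 0,"wz": -0.12,"x": 0,"y": 0,"z": 0,"grip": 1},{"wx": 0,"wy": 0,"wz": -0.12,"x": 0,"y": 0,"z": 0,"grip": 1},{"wx": 0,"wy": 0,"wz": -0.12,"x": 0,"y": 0,"z": 0,"grip": 1},{"wx": 0,"wy": 0,"wz": -0.12,"x": 0,"y": 0,"z": 0,"grip": 1},{"wx": 0,"wy": 0,"wz": -0.12,"x": 0,"y": 0,"z": 0,"grip": 1},{"wx": 0,"wy": 0,"wz": -0.12,"x": 0,"y": 0,"z": 0,"grip": 1},{"wx": 0,"wy": 0,"wz": -0.12,"x": 0,"y": 0,"z": 0,"grip": 1},{"wx": 0,"wy": 0,"wz": -0.12,"x": 0,"y": 0,"z": 0,"grip": 1}]'

```text
t: 3.15
position: [0.6326, -0.2542, 0.2306]
tcp_rot: [-0.711, -3.059, 0.0]
wrist_force: [0.5, 0.1, 0.2]
opening: 1.0
grip_force: 0.0
```

>>> apply_moves --series '[{"wx": 0,"wy": 0,"wz": -0.12,"x": 0,"y": 0,"z": 0,"grip": 1},{"wx": 0,"wy": 0,"wz": -0.12,"x": 0,"y": 0,"z": 0,"grip": 1},{"wx": 0,"wy": 0,"wz": -0.12,"x": 0,"y": 0,"z": 0,"grip": 1},{"wx": 0,"wy": 0,"wz": -0.08,"x": 0,"y": 0,"z": 0,"grip": 1},{"wx": 0,"wy": 0,"wz": 0,"x": 0,"y": 0,"z": 0,"grip": 1}]'

```text
t: 3.78
position: [0.6327, -0.2542, 0.2306]
tcp_rot: [0.307, -3.126, -0.001]
wrist_force: [-0.4, -0.8, -0.1]
opening: 0.997
grip_force: 0.0
```

```bash
python3 - <<'E'
from h import *
s=ctrl.get_state(); R=Ro.from_rotvec(s["tcp_rot"]).as_matrix()
print(s["t"],s["position"],R.round(3),"yaw_y",np.degrees(np.arctan2(R[1,1],R[0,1])),s["joint_positions"].round(2))
m=viewer.camera_model("wrist"); np.savez("w1.npz",**m)
cv2.imwrite("pics/w2.png",viewer.grab_frame("wrist")[:,:,::-1])
p=[.6195,-.2576,3.378]
L=np.array([[-60,-23,44],[-60,23,44],[60,23,44],[60,-23,44]])/1e3
print(proj(m,pack(p,L)).round(0), -m["R"].T@m["t"])
E
```

```text
3.775 [ 0.63266634 -0.25420549  0.2305684 ] [[-0.981 -0.194 -0.001]
 [-0.194  0.981  0.001]
 [ 0.001  0.001 -1.   ]] yaw_y 101.21461772555934 [ 0.74  0.71 -0.77  1.06  0.47  1.54  1.85]
[[338. 219.]
 [300. 220.]
 [294. 116.]
 [336. 115.]] [ 0.55420958 -0.27096146  0.37185235]
```

View pics/w2.png

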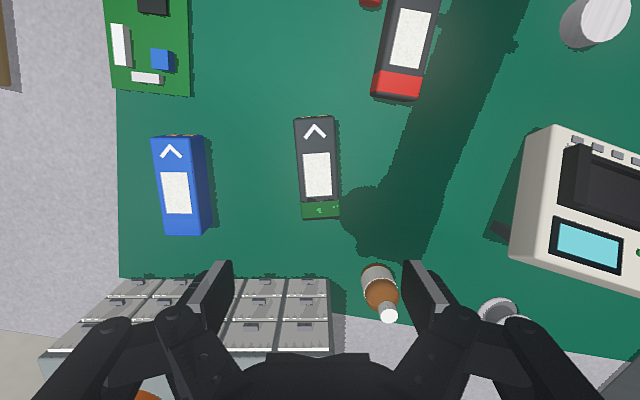

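Five views used. The predicted pack corners match this wrist view to about 2 px: tail corners at (301,219) and (340,217), nose corners at (294,117) and (336,115). I'll descend and grip.

>>> apply_moves --series '[{"wx": 0,"wy": 0,"wz": -0.027,"x": -0.03,"y": 0,"z": 0.5,"grip": 1},{"wx": 0,"wy": 0,"wz": 0,"x": 0,"y": 0,"z": 1,"grip": 1},{"wx": 0,"wy": 0,"wz": 0,"x": 0,"y": 0,"z": 1,"grip": 1},{"wx": 0,"wy": 0,"wz": 0,"x": 0,"y": 0,"z": 1,"grip": 1},{"wx": 0,"wy": 0,"wz": 0,"x": 0,"y": 0,"z": 0.5,"grip": 1},{"wx": 0,"wy": 0,"wz": 0,"x": 0,"y": 0,"z": 0.37,"grip": 1},{"wx": 0,"wy": 0,"wz": 0,"x": 0,"y": 0,"z": 0,"grip": 1},{"wx": 0,"wy": 0,"wz": 0,"x": 0,"y": 0,"z": 0,"grip": -1}]' --newtons 80

```text
t: 4.82
position: [0.6357, -0.2539, 0.0144]
tcp_rot: [-0.371, 3.117, -0.002]
wrist_force: [0.2, 0.1, -0.0]
opening: 0.818
grip_force: 0.0
```

>>> apply_moves --series '[{"wx": 0,"wy": 0,"wz": 0,"x": 0,"y": 0,"z": 0,"grip": -1},{"wx": 0,"wy": 0,"wz": 0,"x": 0,"y": 0,"z": 0,"grip": -1},{"wx": 0,"wy": 0,"wz": 0,"x": 0,"y": 0,"z": 0,"grip": -1},{"wx": 0,"wy": 0,"wz": 0,"x": 0,"y": 0,"z": 0,"grip": -1},{"wx": 0,"wy": 0,"wz": 0,"x": 0,"y": 0,"z": 0,"grip": -1}]'

```text
t: 5.45
position: [0.636, -0.2539, 0.0149]
tcp_rot: [-0.372, 3.116, -0.002]
wrist_force: [0.2, -0.7, 6.6]
opening: 0.527
grip_force: 83.7
```

```bash
python3 - <<'E'
from h import *
s=ctrl.get_state(); R=Ro.from_rotvec(s["tcp_rot"]).as_matrix()
print(s["t"],s["position"],R.round(3),s["joint_positions"].round(2),s["opening"],s["grip_force"],s["wrist_force"])
y=np.degrees(np.arctan2(R[1,1],R[0,1])); print(y)
# pose of pack in tool from fit, taking pack centred between the fingers
p=[.6195,-.2576,3.378]; Rp=Ro.from_euler('z',p[2]).as_matrix()
print("tcp in pack",Rp.T@(s["position"]-[p[0],p[1],0]))
E
```

```text
5.45 [ 0.63602503 -0.25388658  0.01494671] [[-0.972 -0.235  0.004]
 [-0.235  0.972 -0.001]
 [-0.003 -0.002 -1.   ]] [ 0.75  0.87 -0.71  1.33  0.58  1.14  1.79] 0.5269175680197834 83.71516585350037 [ 0.24715553 -0.65038633  6.5912856 ]
103.6115843821625
tcp in pack [-0.01693512  0.00026022  0.01494671]
```

>>> apply_moves --series '[{"wx": 0,"wy": 0,"wz": 0,"x": 0,"y": 0,"z": -0.5,"grip": -1},{"wx": 0,"wy": 0,"wz": 0,"x": 0,"y": 0,"z": -1,"grip": -1},{"wx": 0,"wy": 0,"wz": 0,"x": 0,"y": 0,"z": -1,"grip": -1},{"wx": 0,"wy": 0,"wz": 0,"x": 0,"y": 0,"z": -1,"grip": -1},{"wx": 0,"wy": 0,"wz": 0,"x": 0,"y": 0,"z": -0.7,"grip": -1},{"wx": 0,"wy": 0,"wz": 0,"x": 0,"y": 0,"z": 0,"grip": -1}]'

```text
t: 6.2
position: [0.6359, -0.2536, 0.2257]
tcp_rot: [-0.372, 3.114, -0.003]
wrist_force: [0.9, -0.3, -2.9]
opening: 0.525
grip_force: 83.1
```

```bash
cat >> h.py <<'E'
D=np.diag([1.,-1,-1])
BP=np.load("fit.npy")[:3]; C=np.array([-.017,0,.015])   # bay fit; TCP in pack frame
def target(nx,nz,th,ny=0.,bp=None,c=None):
    bp=BP if bp is None else bp; c=C if c is None else c
    Rb=bayR(bp[2]); Rl=Ro.from_euler('y',np.radians(th)).as_matrix()
    loc=np.array([nx,ny,nz])+Rl@(c-[.06,0,0])
    return Rb@loc+[bp[0],bp[1],.0665], Rb@Rl@D
def nose(s,bp=None,c=None):
    bp=BP if bp is None else bp; c=C if c is None else c
    Rt=Ro.from_rotvec(s["tcp_rot"]).as_matrix(); Rp=Rt@D; Rb=bayR(bp[2])
    f=lambda q: Rb.T@(s["position"]+Rp@(np.array(q)-c)-[bp[0],bp[1],.0665])
    e=Ro.from_matrix(Rb.T@Rp).as_euler('yxz',degrees=True)
    return "nose %s tail %s eul_yxz %s"%((f([.06,0,0])*1e3).round(1),(f([-.06,0,0])*1e3).round(1),e.round(1))
def togo(s,T,R):
    Rt=Ro.from_rotvec(s["tcp_rot"]).as_matrix()
    rv=Ro.from_matrix(Rt.T@R).as_rotvec()
    print("turn/1.5:",(rv/1.5).round(3),"rows",(np.linalg.norm(rv)/.18).round(1),"| shift in target axes/.05:",(R.T@(T-s["position"])/.05).round(3),"| now axes",(Rt.T@(T-s["position"])/.05).round(3))
E
python3 - <<'E'
from h import *
s=ctrl.get_state(); print(s["t"],s["position"],s["opening"],s["grip_force"],s["wrist_force"])
for a in [(.0,.09,13),(.015,.005,13),(.062,.004,13)]:
    T,R=target(*a); print(T); togo(s,T,R)
im=viewer.grab_frame("wrist"); m=viewer.camera_model("wrist")
cv2.imwrite("pics/w3.png",im[:,:,::-1]); 
Rt=Ro.from_rotvec(s["tcp_rot"]).as_matrix()
q=np.array([[-60,-23,44],[-60,23,44],[60,23,44],[60,-23,44]])/1e3
print(proj(m,(Rt@D@(q-C).T).T+s["position"]).round(0))
E
```

```text
6.2 [ 0.63592794 -0.25363084  0.22571237] 0.525108757728203 83.09245705604553 [ 0.85211791 -0.26088357 -2.85288273]
[0.51513145 0.00617586 0.17416379]
turn/1.5: [-0.074 -0.409  1.282] rows 11.2 | shift in target axes/.05: [ 4.661 -3.113 -1.576] | now axes [1.131 5.621 1.01 ]
[0.5564533  0.01666014 0.09911324]
turn/1.5: [-0.074 -0.409  1.282] rows 11.2 | shift in target axes/.05: [ 5.336 -3.113  0.013] | now axes [0.286 5.635 2.515]
[0.5621296  0.06331847 0.0982303 ]
turn/1.5: [-0.074 -0.409  1.282] rows 11.2 | shift in target axes/.05: [ 6.256 -3.113 -0.179] | now axes [-0.044  6.515  2.532]
[[365. 377.]
 [271. 377.]
 [256. 122.]
 [383. 122.]]
```

View pics/w3.png

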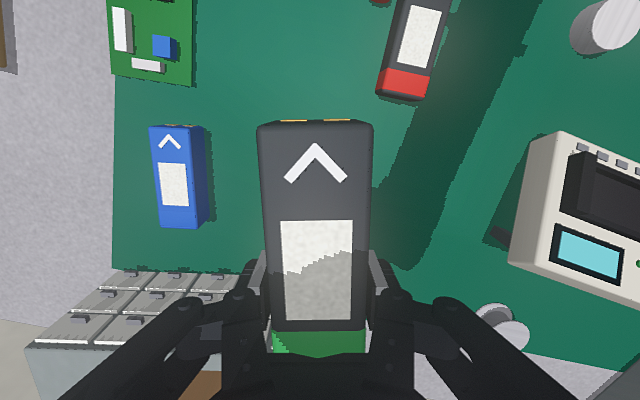

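Six views used. The pack is held with its nose edge at row 124 (columns 257–373), a bit smaller than predicted, so it may be pitched or lower in the grip. I'll fit that with image code.

```bash
python3 - <<'E'
from h import *
im=cv2.imread("pics/w3.png").astype(int); s=ctrl.get_state(); m=viewer.camera_model("wrist")
g=cv2.cvtColor(im.astype(np.uint8),cv2.COLOR_BGR2GRAY).astype(int)
for r in (118,120,122,124,126,130,140,160,180,200): # pack is grey: low saturation
    sat=im[r].max(1)-im[r].min(1); k=[x for x in range(235,400) if sat[x]<18]; print(r,k[0] if k else None,k[-1] if k else None)
for c in (285,300,320,340,355):
    print(c,"green row",[r for r in range(300,360) if im[r,c,1]-im[r,c,2]>60][:1], "nose col",[(r,*im[r,c]) for r in range(116,128,2)])
print(m["K"].round(1))
Rt=Ro.from_rotvec(s["tcp_rot"]).as_matrix(); print("cam in tool",Rt.T@(-m["R"].T@m["t"]-s["position"]),(m["R"]@Rt).round(3))
E
```

```text
118 None None
120 307 358
122 270 365
124 263 370
126 259 371
130 256 373
140 257 372
160 258 371
180 260 370
200 262 370
285 green row [332] nose col [(116, np.int64(110), np.int64(130), np.int64(57)), (118, np.int64(112), np.int64(130), np.int64(46)), (120, np.int64(103), np.int64(181), np.int64(221)), (122, np.int64(54), np.int64(52), np.int64(41)), (124, np.int64(62), np.int64(61), np.int64(54)), (126, np.int64(78), np.int64(76), np.int64(70))]
300 green row [332] nose col [(116, np.int64(112), np.int64(132), np.int64(60)), (118, np.int64(114), np.int64(133), np.int64(47)), (120, np.int64(125), np.int64(214), np.int64(254)), (122, np.int64(55), np.int64(52), np.int64(40)), (124, np.int64(66), np.int64(66), np.int64(59)), (126, np.int64(79), np.int64(76), np.int64(69))]
320 green row [332] nose col [(116, np.int64(113), np.int64(132), np.int64(61)), (118, np.int64(117), np.int64(140), np.int64(63)), (120, np.int64(54), np.int64(55), np.int64(51)), (122, np.int64(58), np.int64(58), np.int64(52)), (124, np.int64(68), np.int64(69), np.int64(61)), (126, np.int64(81), np.int64(78), np.
[... 154 characters left out ...]
t64(71), np.int64(99), np.int64(113)), (122, np.int64(56), np.int64(55), np.int64(47)), (124, np.int64(71), np.int64(70), np.int64(64)), (126, np.int64(81), np.int64(78), np.int64(73))]
355 green row [331] nose col [(116, np.int64(112), np.int64(133), np.int64(61)), (118, np.int64(121), np.int64(144), np.int64(64)), (120, np.int64(49), np.int64(50), np.int64(47)), (122, np.int64(57), np.int64(57), np.int64(49)), (124, np.int64(71), np.int64(68), np.int64(62)), (126, np.int64(79), np.int64(75), np.int64(70))]
[[291.2   0.  317.3]
 [  0.  291.2 204.6]
 [  0.    0.    1. ]]
cam in tool [ 0.08040157 -0.0010858  -0.14119908] [[ 0.002  1.    -0.001]
 [-0.95   0.001 -0.313]
 [-0.313  0.001  0.95 ]]
```

```bash
python3 - <<'E'
from h import *
m=viewer.camera_model("wrist"); s=ctrl.get_state(); Rt=Ro.from_rotvec(s["tcp_rot"]).as_matrix()
rows=np.array([130,140,160,180,200]); wid=np.array([117.5,116,114,111,109])
def P(q,p): # pack pts -> px ; p: cx,cz (mm tcp in pack), pitch deg
    c=np.array([p[0],0,p[1]])/1e3
    Rl=Ro.from_euler('y',p[2],degrees=True).as_matrix()
    return proj(m,(Rt@D@(Rl@(np.array(q)/1e3-c).T)).T+s["position"])
def res(p,h):
    xs=np.linspace(-30,60,40)
    a=P(np.c_[xs,0*xs+23,0*xs+h],p); b=P(np.c_[xs,0*xs-23,0*xs+h],p)
    w=np.interp(rows,a[::-1,1],np.abs(a-b)[::-1,0])
    return np.r_[w-wid, P([[60,0,h]],p)[0,1]-121.5, P([[-36,0,44]],p)[0,1]-331.5]
for h in (41,42,43,44):
    r=least_squares(res,[-17,15,0],args=(h,)); print(h,r.x.round(2),r.fun.round(1))
    r=least_squares(lambda q:res([q[0],q[1],0],h),[-17,15]); print("  no pitch",r.x.round(2),r.fun.round(1))
E
```

```text
41 [-15.15  15.99   1.21] [-0.3  0.  -0.2  0.5  0.2  0.1 -0.1]
  no pitch [-15.37  16.86] [ 0.3  0.6  0.2  0.7  0.3  0.9 -1.4]
42 [-14.83  16.26   1.9 ] [-0.4 -0.  -0.2  0.6  0.4  0.1 -0.1]
  no pitch [-15.19  17.62] [ 0.6  0.9  0.4  0.9  0.5  1.4 -2.3]
43 [-14.5   16.55   2.58] [-0.6 -0.1 -0.2  0.7  0.6  0.1 -0.2]
  no pitch [-15.01  18.38] [ 0.8  1.1  0.6  1.2  0.7  1.9 -3.1]
44 [-14.18  16.84   3.25] [-0.7 -0.2 -0.2  0.8  0.8  0.2 -0.2]
  no pitch [-14.83  19.16] [ 1.1  1.3  0.8  1.4  0.9  2.4 -3.9]
```

```bash
cat >> h.py <<'E'
C=np.array([-.0155,0,.016]); PIT=Ro.from_euler('y',1.5,degrees=True).as_matrix()
def target(nx,nz,th,ny=0.,bp=None):
    bp=BP if bp is None else bp; Rb=bayR(bp[2]); Rl=Ro.from_euler('y',np.radians(th)).as_matrix()
    return Rb@(np.array([nx,ny,nz])+Rl@(C-[.06,0,0]))+[bp[0],bp[1],.0665], Rb@Rl@PIT.T@D
def nose(s,bp=None):
    bp=BP if bp is None else bp
    Rp=Ro.from_rotvec(s["tcp_rot"]).as_matrix()@D@PIT; Rb=bayR(bp[2])
    f=lambda q: Rb.T@(s["position"]+Rp@(np.array(q)-C)-[bp[0],bp[1],.0665])
    e=Ro.from_matrix(Rb.T@Rp).as_euler('yxz',degrees=True)
    return "nose %s tail %s eul_yxz %s"%((f([.06,0,0])*1e3).round(1),(f([-.06,0,0])*1e3).round(1),e.round(1))
E
python3 - <<'E'
from h import *
s=ctrl.get_state()
for a in [(.0,.06,13),(.015,.005,13)]:
    T,R=target(*a); print(T); togo(s,T,R)
E
```

```text
[0.52901856 0.00632396 0.14823775]
turn/1.5: [-0.093 -0.401  1.279] rows 11.2 | shift in target axes/.05: [ 4.846 -3.06  -0.924] | now axes [0.826 5.551 1.487]
[0.55634306 0.0183694  0.09967563]
turn/1.5: [-0.093 -0.401  1.279] rows 11.2 | shift in target axes/.05: [ 5.359 -3.06   0.094] | now axes [0.238 5.656 2.458]
```

>>> apply_moves --series '[{"wx": -0.008,"wy": -0.033,"wz": 0.107,"x": 0,"y": 0,"z": 0,"grip": -1},{"wx": -0.008,"wy": -0.033,"wz": 0.107,"x": 0,"y": 0,"z": 0,"grip": -1},{"wx": -0.008,"wy": -0.033,"wz": 0.107,"x": 0,"y": 0,"z": 0,"grip": -1},{"wx": -0.008,"wy": -0.033,"wz": 0.107,"x": 0,"y": 0,"z": 0,"grip": -1},{"wx": -0.008,"wy": -0.033,"wz": 0.107,"x": 0,"y": 0,"z": 0,"grip": -1},{"wx": -0.008,"wy": -0.033,"wz": 0.107,"x": 0,"y": 0,"z": 0,"grip": -1},{"wx": -0.008,"wy": -0.033,"wz": 0.107,"x": 0,"y": 0,"z": 0,"grip": -1},{"wx": -0.008,"wy": -0.033,"wz": 0.107,"x": 0,"y": 0,"z": 0,"grip": -1}]'

```text
t: 7.25
position: [0.6312, -0.254, 0.2179]
tcp_rot: [1.421, 2.398, 0.185]
wrist_force: [0.6, -0.2, -3.3]
opening: 0.525
grip_force: 83.0
```

>>> apply_moves --series '[{"wx": -0.008,"wy": -0.033,"wz": 0.107,"x": 0,"y": 0,"z": 0,"grip": -1},{"wx": -0.008,"wy": -0.033,"wz": 0.107,"x": 0,"y": 0,"z": 0,"grip": -1},{"wx": -0.008,"wy": -0.033,"wz": 0.107,"x": 0,"y": 0,"z": 0,"grip": -1},{"wx": -0.008,"wy": -0.033,"wz": 0.107,"x": 0,"y": 0,"z": 0,"grip": -1},{"wx": 0,"wy": 0,"wz": 0,"x": 0,"y": 0,"z": 0,"grip": -1}]'

```text
t: 7.88
position: [0.6319, -0.2514, 0.2182]
tcp_rot: [2.023, 1.717, 0.24]
wrist_force: [-0.4, -0.5, -3.3]
opening: 0.529
grip_force: 82.9
```

```bash
python3 - <<'E'
from h import *
s=ctrl.get_state(); print(s["t"],s["position"],s["joint_positions"].round(2),nose(s))
for a in [(.0,.06,13),(.015,.005,13)]:
    T,R=target(*a); togo(s,T,R)
E
```

```text
7.875 [ 0.63191041 -0.25138385  0.21816164] [ 0.61  0.29 -0.38  1.72  0.36  0.69 -0.12] nose [-244.4 -148.3   60.9] tail [-361.6 -148.    86.9] eul_yxz [12.5  0.7 -0.3]
turn/1.5: [-0.009 -0.006 -0.002] rows 0.1 | shift in target axes/.05: [ 4.797 -2.967 -0.969] | now axes [ 4.796 -2.993 -0.889]
turn/1.5: [-0.009 -0.006 -0.002] rows 0.1 | shift in target axes/.05: [ 5.311 -2.967  0.049] | now axes [ 5.301 -2.981  0.133]
```

>>> apply_moves --series '[{"wx": -0.009,"wy": -0.006,"wz": -0.002,"x": 0,"y": 0,"z": -0.9,"grip": -1},{"wx": 0,"wy": 0,"wz": 0,"x": 0.8,"y": -0.5,"z": -0.15,"grip": -1},{"wx": 0,"wy": 0,"wz": 0,"x": 0.8,"y": -0.5,"z": -0.15,"grip": -1},{"wx": 0,"wy": 0,"wz": 0,"x": 0.8,"y": -0.5,"z": -0.15,"grip": -1},{"wx": 0,"wy": 0,"wz": 0,"x": 0.8,"y": -0.5,"z": -0.15,"grip": -1},{"wx": 0,"wy": 0,"wz": 0,"x": 0.8,"y": -0.5,"z": -0.15,"grip": -1},{"wx": 0,"wy": 0,"wz": 0,"x": 0.8,"y": -0.5,"z": -0.15,"grip": -1},{"wx": 0,"wy": 0,"wz": 0,"x": 0,"y": 0,"z": 0,"grip": -1}]'

```text
t: 8.88
position: [0.5117, 0.0189, 0.184]
tcp_rot: [2.001, 1.713, 0.243]
wrist_force: [-0.8, 0.6, -2.4]
opening: 0.527
grip_force: 83.2
```

>>> apply_moves --series '[{"wx": 0,"wy": 0,"wz": 0,"x": 0,"y": 0,"z": 0.5,"grip": -1},{"wx": 0,"wy": 0,"wz": 0,"x": 0,"y": 0,"z": 0.4,"grip": -1},{"wx": 0,"wy": 0,"wz": 0,"x": 0,"y": 0,"z": 0,"grip": -1}]'

```text
t: 9.25
position: [0.5324, 0.0008, 0.1453]
tcp_rot: [2.011, 1.7, 0.237]
wrist_force: [-0.7, -0.5, -2.9]
opening: 0.524
grip_force: 83.0
```

```bash
python3 - <<'E'
from h import *
s=ctrl.get_state(); print(s["t"],s["position"],s["joint_positions"].round(2),nose(s))
T,R=target(.015,.005,13); togo(s,T,R)
m=viewer.camera_model("wrist"); np.savez("w4.npz",**m); np.save("s4.npy",np.r_[s["position"],s["tcp_rot"]])
w=viewer.grab_frame("wrist"); cv2.imwrite("pics/w4.png",w[:,:,::-1])
t=viewer.grab_frame("top"); sd=viewer.grab_frame("side"); cv2.imwrite("pics/t4.png",t[:,:,::-1]); cv2.imwrite("pics/s4.png",sd[:,:,::-1])
L=np.array([[36,-32,64],[36,32,64],[36,-26,0],[36,26,0],[-60,-32,9],[-60,32,9],[-60,-32,18],[-60,32,18]])/1e3
print(proj(m,bay(BP,L)).round(0))
E
```

```text
9.25 [0.53238558 0.00077029 0.14526162] [ 0.23  0.16 -0.56  2.1   0.79  0.69 -1.05] nose [-5.3 -2.5 55.1] tail [-122.1   -1.9   82.8] eul_yxz [13.3 -0.2 -0.3]
turn/1.5: [ 0.001  0.004 -0.003] rows 0.0 | shift in target axes/.05: [ 0.596 -0.042  0.91 ] | now axes [ 0.601 -0.046  0.906]
[[387.  25.]
 [237.  25.]
 [356.  28.]
 [271.  29.]
 [357. 177.]
 [272. 177.]
 [359. 182.]
 [271. 182.]]
```

View pics/w4.png

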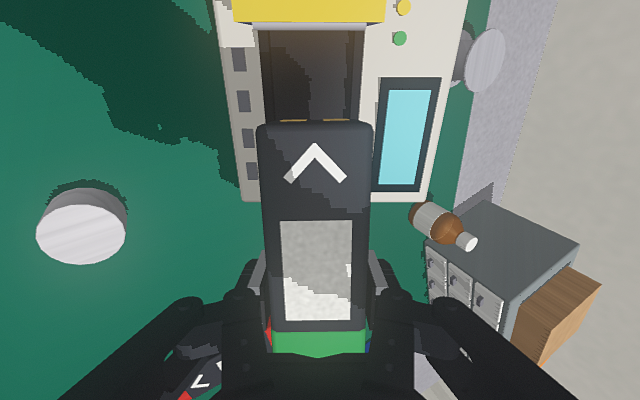

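Seven views used. The pack lines up with the bay. The yellow mouth edge spans columns 232–385 at row 25, against a prediction of 237–387, so the bay sits 1–2 mm to the image left. I'll refine that with edge code.

```bash
python3 - <<'E'
from h import *
im=cv2.imread("pics/w4.png").astype(int); m=dict(np.load("w4.npz")); g=im.sum(2)/3
yl=(im[:,:,2]>140)&(im[:,:,0]<90)&(im[:,:,1]>120)
for r in (10,16,20,22,24): k=np.where(yl[r,200:395])[0]+200; print("yellow",r,k[[0,-1]] if len(k) else None)
for c in (250,280,300,330,360,375): k=np.where(yl[:60,c])[0]; print("yellow col",c,k[[0,-1]] if len(k) else None)
E_=[]
for r in range(35,116,10):
    row=g[r]; l=[x for x in range(240,300) if row[x]>110]; rr=[x for x in range(330,375) if row[x]>110]
    d=np.diff(row); print(r,"L",l[-1] if l else None,"R",rr[0] if rr else None)
    if l and rr: E_.append((r,l[-1]+.5,rr[0]-.5))
print(g[60,245:300].astype(int)); print(g[60,345:385].astype(int))
for r in (130,160,200): 
    sat=im[r].max(1)-im[r].min(1); print(r,[x for x in range(248,262) if g[r,x]<95][:1],g[r,364:378].astype(int))
E
```

```text
yellow 10 [233 356]
yellow 16 [234 350]
yellow 20 [234 361]
yellow 22 None
yellow 24 None
yellow col 250 [ 0 21]
yellow col 280 [ 0 21]
yellow col 300 [ 0 21]
yellow col 330 [ 0 21]
yellow col 360 [ 0 21]
yellow col 375 None
35 L 257 R 364
45 L 258 R 363
55 L 259 R 363
65 L 260 R 362
75 L 260 R 362
85 L 261 R 361
95 L 262 R 360
105 L 263 R 359
115 L 264 R 358
[102 155 150 148 148 148 147 148 148 148 148 148 149 152 150  59  46  49
  52  51  51  50  50  53  50  49  49  54  54  56  52  53  52  51  53  52
  52  53  51  51  52  53  52  54  52  51  53  52  52  68  67  65  64  67
  65]
[ 77  60  64  63  63  64  65  61  67  77  75  75  76  76  77  76  68 111
 200 217 212 211 211 212 211 212 211 211 211 211 211 211 212 212 212 212
 212 212 212 212]
130 [248] [ 89  90  90  91  88  85  83  80  78 158 236 113  57  72]
160 [258] [90 89 89 87 85 84 81 82 83 64 68 69 69 68]
200 [261] [ 86  85  81  78  75  70 144 229 217 214 214 214 214 214]
```

```bash
python3 - <<'E'
from h import *
m=dict(np.load("w4.npz")); a=np.load("s4.npy"); s=dict(position=a[:3],tcp_rot=a[3:])
rows=np.array([35,55,75,95,115]); Lc=np.array([257.7,259.5,260.8,262.5,264.5]); Rc=np.array([363.7,362.5,361.7,359.8,357.8])
xs=np.linspace(-75,36,60)
def res(p):
    b=[p[0],p[1],p[2]]; dz=np.array([0,0,p[3]])
    def line(y):
        q=proj(m,bay(b,np.c_[xs,0*xs+y,0*xs+9]/1e3)+dz); o=np.argsort(q[:,1]); return np.interp(rows,q[o,1],q[o,0])
    q=proj(m,bay(b,np.array([[36,32,64],[36,-10,64]])/1e3)+dz)
    return np.r_[line(32)-Lc,line(-32)-Rc,q[0]-[233,23],q[1,1]-23,p[3]*300]
r=least_squares(res,[*BP,0]); print("bay",r.x,"was",BP,r.fun.round(1))
# pack lateral & yaw in the camera, side silhouettes at z=42
Rp=Ro.from_rotvec(s["tcp_rot"]).as_matrix()@D@PIT
v=np.array([130,140,160,180,200]); ce=np.array([314.8,314.8,315,315.3,315.9])
xp=np.linspace(-36,60,40)
def rp(p):
    Rz=Ro.from_euler('z',p[1]).as_matrix()
    q=proj(m,(Rp@(Rz@(np.c_[xp*1e-3,0*xp,0*xp+.042]-C).T)).T+s["position"]+Rp@[0,p[0],0]); o=np.argsort(q[:,1])
    return np.interp(v,q[o,1],q[o,0])-ce
k=least_squares(rp,[0,0]); print("pack dy mm, yaw deg",k.x[0]*1e3,np.degrees(k.x[1]),k.fun.round(1))
Rz=Ro.from_euler('z',k.x[1]).as_matrix(); 
b=r.x[:3]; Rb=bayR(b[2]); o=np.array([b[0],b[1],.0665+r.x[3]])
for q in ([.06,0,0],[-.06,0,0]):
    w=Rp@(Rz@(np.array(q)-C)+[0,k.x[0],0])+s["position"]; print((Rb.T@(w-o)*1e3).round(1))
print(Ro.from_matrix(Rb.T@Rp@Rz).as_euler('yxz',degrees=True).round(2), nose(s))
E
```

```text
bay [ 0.57897592  0.07178014 -0.11492702 -0.00184312] was [ 0.57996683  0.07104112 -0.11107333] [-0.5 -0.5 -0.   0.  -0.2  0.3  0.1 -0.5  0.   0.6  0.5 -0.  -0.  -0.6]
pack dy mm, yaw deg 0.4055581024644328 0.8275291327971974 [-0.1  0.   0.1  0.1 -0.2]
[-6.1 -2.8 56.2]
[-122.9   -4.4   83.7]
[13.23  0.04  0.75] nose [-5.3 -2.5 55.1] tail [-122.1   -1.9   82.8] eul_yxz [13.3 -0.2 -0.3]
```

```bash
cat >> h.py <<'E'
# camera-corrected: bay fitted from the wrist view (incl. dz) and pack offset in hand
BP=np.array([.57898,.07178,-.11493]); DZ=-.0018; DY=.0004
RZ=Ro.from_euler('z',np.radians(.8)).as_matrix()
def _o(): return np.array([BP[0],BP[1],.0665+DZ])
def target(nx,nz,th,ny=0.,yaw=0.):
    Rb=bayR(BP[2]); Rl=Ro.from_euler('y',th,degrees=True).as_matrix()@Ro.from_euler('z',yaw,degrees=True).as_matrix()
    Rt=Rb@Rl@RZ.T@PIT.T@D; Rp=Rt@D@PIT
    w=Rb@np.array([nx,ny,nz])+_o()
    return w-Rp@(RZ@(np.array([.06,0,0])-C)+[0,DY,0]), Rt
def nose(s):
    Rp=Ro.from_rotvec(s["tcp_rot"]).as_matrix()@D@PIT; Rb=bayR(BP[2])
    f=lambda q: Rb.T@(s["position"]+Rp@(RZ@(np.array(q)-C)+[0,DY,0])-_o())
    e=Ro.from_matrix(Rb.T@Rp@RZ).as_euler('yxz',degrees=True)
    return "nose %s tail %s eul_yxz %s wf_bay %s"%((f([.06,0,0])*1e3).round(1),(f([-.06,0,0])*1e3).round(1),e.round(1),(Rb.T@s["wrist_force"]).round(1))
E
python3 - <<'E'
from h import *
s=ctrl.get_state(); print(nose(s))
for a in [(.015,.020,13),(.015,.006,13)]: togo(s,*target(*a))
E
```

```text
nose [-3.6 -5.6 58.4] tail [-120.5   -7.    85.5] eul_yxz [13.1 -0.3  0.8] wf_bay [ 0.1  1.8 -2.3]
turn/1.5: [0.006 0.001 0.008] rows 0.1 | shift in target axes/.05: [ 0.515 -0.134  0.68 ] | now axes [ 0.517 -0.134  0.678]
turn/1.5: [0.006 0.001 0.008] rows 0.1 | shift in target axes/.05: [ 0.57  -0.135  0.954] | now axes [ 0.573 -0.136  0.952]
```

>>> apply_moves --series '[{"wx": 0.006,"wy": 0.001,"wz": 0.008,"x": 0.25,"y": -0.07,"z": 0.34,"grip": -1},{"wx": 0,"wy": 0,"wz": 0,"x": 0.26,"y": -0.065,"z": 0.34,"grip": -1},{"wx": 0,"wy": 0,"wz": 0,"x": 0,"y": 0,"z": 0,"grip": -1},{"wx": 0,"wy": 0,"wz": 0,"x": 0,"y": 0,"z": 0,"grip": -1},{"wx": 0,"wy": 0,"wz": 0,"x": 0,"y": 0,"z": 0,"grip": -1}]'

```text
t: 10.02
position: [0.5487, 0.0195, 0.1122]
tcp_rot: [2.024, 1.689, 0.245]
wrist_force: [0.1, 0.2, -2.2]
opening: 0.531
grip_force: 82.9
```

```bash
python3 - <<'E'
from h import *
s=ctrl.get_state(); print(s["t"],nose(s),s["joint_velocities"].round(3))
for a in [(.015,.008,13),(.015,.005,13)]: togo(s,*target(*a))
m=viewer.camera_model("wrist"); np.savez("w5.npz",**m); np.save("s5.npy",np.r_[s["position"],s["tcp_rot"]])
w=cv2.cvtColor(viewer.grab_frame("wrist"),cv2.COLOR_RGB2BGR); sd=cv2.cvtColor(viewer.grab_frame("side"),cv2.COLOR_RGB2BGR)
o=np.zeros((600,800,3),np.uint8); o[:300,:]=cv2.resize(w[0:150,120:520],None,fx=2,fy=2); o[300:,:400]=crop(sd,290,110,390,185,4); o[300:,400:]=cv2.resize(viewer.grab_frame("top")[155:230,195:295,::-1],None,fx=4,fy=4,interpolation=cv2.INTER_CUBIC)
cv2.imwrite("pics/c5.png",o); cv2.imwrite("pics/w5.png",w); s=ctrl.get_state(); print(nose(s))
E
```

```text
10.025 nose [14.6 -0.7 20.6] tail [-102.4   -0.6   47.7] eul_yxz [13.  -0.1 -0. ] wf_bay [ 0.2  1.  -2. ] [-0.     0.003  0.001  0.003  0.002 -0.001 -0.003]
turn/1.5: [ 0.001  0.    -0.   ] rows 0.0 | shift in target axes/.05: [ 0.059 -0.013  0.246] | now axes [ 0.059 -0.014  0.246]
turn/1.5: [ 0.001  0.    -0.   ] rows 0.0 | shift in target axes/.05: [ 0.071 -0.014  0.305] | now axes [ 0.071 -0.014  0.305]
nose [14.6 -0.2 20.3] tail [-102.3   -0.2   47.3] eul_yxz [13. -0. -0.] wf_bay [ 0.3  1.3 -2.5]
```

View pics/c5.png

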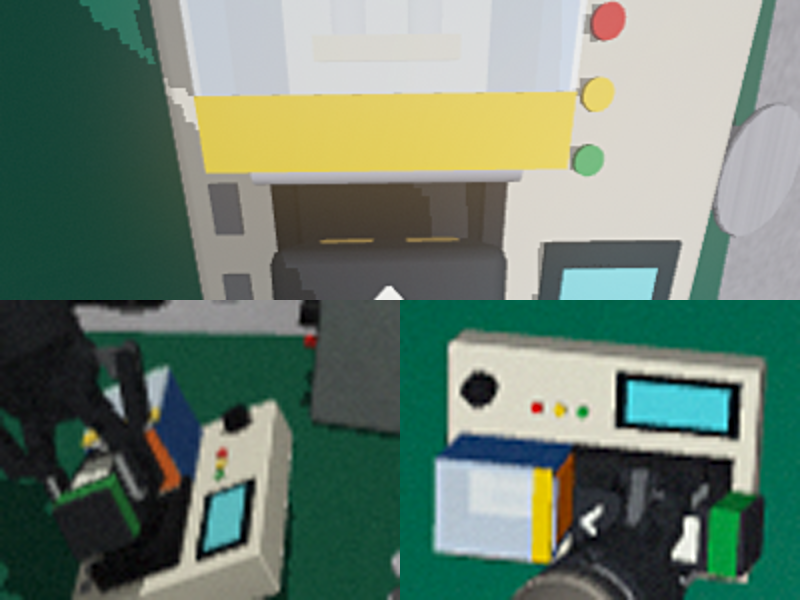

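Eight views used. The pack nose (crop columns 273–506) is centred on the rails (272–508) and the hood mouth (205–572), with the tail up clear of the stop. I'll go down close to the floor while watching the force.

>>> apply_moves --series '[{"wx": 0,"wy": 0,"wz": 0,"x": 0.06,"y": -0.005,"z": 0.24,"grip": -1},{"wx": 0,"wy": 0,"wz": 0,"x": 0,"y": 0,"z": 0,"grip": -1},{"wx": 0,"wy": 0,"wz": 0,"x": 0.01,"y": 0,"z": 0.06,"grip": -1},{"wx": 0,"wy": 0,"wz": 0,"x": 0,"y": 0,"z": 0,"grip": -1}]'

```text
t: 10.68
position: [0.5553, 0.0195, 0.0974]
tcp_rot: [2.024, 1.691, 0.244]
wrist_force: [0.3, 0.1, -3.4]
opening: 0.52
grip_force: 83.1
```

```bash
python3 - <<'E'
from h import *
s=ctrl.get_state(); print(s["t"],nose(s))
for a in [(.015,.003,13),(.045,.004,13),(.062,.004,13),(.063,.004,13)]: togo(s,*target(*a))
E
```

```text
10.675 nose [15.3  0.5  4.5] tail [-101.6    0.5   31.5] eul_yxz [13.  0.  0.] wf_bay [ 0.1  1.4 -3.1]
turn/1.5: [-0.  0.  0.] rows 0.0 | shift in target axes/.05: [0.   0.01 0.03] | now axes [0.   0.01 0.03]
turn/1.5: [-0.  0.  0.] rows 0.0 | shift in target axes/.05: [ 0.584  0.002 -0.109] | now axes [ 0.584  0.002 -0.109]
turn/1.5: [-0.  0.  0.] rows 0.0 | shift in target axes/.05: [ 0.918 -0.003 -0.177] | now axes [ 0.918 -0.002 -0.177]
turn/1.5: [-0.  0.  0.] rows 0.0 | shift in target axes/.05: [ 0.937 -0.003 -0.181] | now axes [ 0.937 -0.003 -0.181]
```

>>> apply_moves --series '[{"wx": 0,"wy": 0,"wz": 0,"x": 0,"y": 0.005,"z": 0.04,"grip": -1},{"wx": 0,"wy": 0,"wz": 0,"x": 0,"y": 0,"z": 0,"grip": -1}]'

```text
t: 10.92
position: [0.5564, 0.0189, 0.0957]
tcp_rot: [2.025, 1.691, 0.244]
wrist_force: [0.0, 0.2, -3.4]
opening: 0.523
grip_force: 83.1
```

>>> apply_moves --series '[{"wx": 0,"wy": 0,"wz": 0,"x": 0,"y": 0,"z": 0.04,"grip": -1},{"wx": 0,"wy": 0,"wz": 0,"x": 0,"y": 0,"z": 0,"grip": -1}]'

```text
t: 11.18
position: [0.5571, 0.0189, 0.0948]
tcp_rot: [2.023, 1.691, 0.244]
wrist_force: [-5.7, 1.8, 4.8]
opening: 0.524
grip_force: 84.6
```

>>> apply_moves --series '[{"wx": 0,"wy": 0,"wz": 0,"x": 0,"y": 0,"z": -0.06,"grip": -1},{"wx": 0,"wy": 0,"wz": 0,"x": 0.15,"y": 0,"z": -0.03,"grip": -1},{"wx": 0,"wy": 0,"wz": 0,"x": 0.15,"y": 0,"z": -0.03,"grip": -1},{"wx": 0,"wy": 0,"wz": 0,"x": 0.15,"y": 0,"z": -0.03,"grip": -1},{"wx": 0,"wy": 0,"wz": 0,"x": 0.15,"y": 0,"z": -0.03,"grip": -1},{"wx": 0,"wy": 0,"wz": 0,"x": 0,"y": 0,"z": 0,"grip": -1}]'

```text
t: 11.92
position: [0.5592, 0.048, 0.0957]
tcp_rot: [2.026, 1.69, 0.239]
wrist_force: [1.9, -3.7, -6.0]
opening: 0.525
grip_force: 82.7
```

```bash
python3 - <<'E'
from h import *
s=ctrl.get_state(); print(s["t"],nose(s))
for a in [(.055,.003,13),(.062,.003,13),(.063,.003,13)]: togo(s,*target(*a))
E
```

```text
11.925 nose [43.9  0.8  2.5] tail [-72.9   0.8  29.8] eul_yxz [13.2  0.2 -0. ] wf_bay [-3.4  0.8 -6.3]
turn/1.5: [-0.002  0.002 -0.   ] rows 0.0 | shift in target axes/.05: [ 0.214  0.012 -0.05 ] | now axes [ 0.213  0.012 -0.05 ]
turn/1.5: [-0.002  0.002 -0.   ] rows 0.0 | shift in target axes/.05: [ 0.351  0.01  -0.078] | now axes [ 0.35   0.01  -0.079]
turn/1.5: [-0.002  0.002 -0.   ] rows 0.0 | shift in target axes/.05: [ 0.37   0.01  -0.082] | now axes [ 0.37   0.01  -0.083]
```

>>> apply_moves --series '[{"wx": 0,"wy": 0,"wz": 0,"x": 0.1,"y": 0,"z": -0.02,"grip": -1},{"wx": 0,"wy": 0,"wz": 0,"x": 0.1,"y": 0.01,"z": -0.02,"grip": -1},{"wx": 0,"wy": 0,"wz": 0,"x": 0.1,"y": 0,"z": -0.02,"grip": -1},{"wx": 0,"wy": 0,"wz": 0,"x": 0.07,"y": 0,"z": -0.01,"grip": -1},{"wx": 0,"wy": 0,"wz": 0,"x": 0,"y": 0,"z": 0,"grip": -1},{"wx": 0,"wy": 0,"wz": 0,"x": 0,"y": 0,"z": 0,"grip": -1}]'

```text
t: 12.68
position: [0.5616, 0.0657, 0.096]
tcp_rot: [2.026, 1.689, 0.237]
wrist_force: [-1.4, -6.6, -2.5]
opening: 0.525
grip_force: 82.9
```

```bash
python3 - <<'E'
from h import *
s=ctrl.get_state(); print(s["t"],nose(s))
for a in [(.0625,.002,13),(.0625,.002,8),(.0625,.002,4),(.0625,.001,0)]: togo(s,*target(*a))
E
```

```text
12.675 nose [61.8  0.3  2.5] tail [-55.    0.3  30.1] eul_yxz [13.3  0.2 -0.1] wf_bay [-6.7  1.8 -1.9]
turn/1.5: [-0.002  0.003 -0.   ] rows 0.0 | shift in target axes/.05: [0.015 0.005 0.015] | now axes [0.015 0.005 0.015]
turn/1.5: [-0.001  0.062 -0.   ] rows 0.5 | shift in target axes/.05: [-0.024  0.006  0.145] | now axes [-0.01   0.006  0.147]
turn/1.5: [-0.     0.108 -0.   ] rows 0.9 | shift in target axes/.05: [-0.062  0.006  0.247] | now axes [-0.022  0.007  0.254]
turn/1.5: [ 0.     0.155 -0.   ] rows 1.3 | shift in target axes/.05: [-0.109  0.007  0.366] | now axes [-0.022  0.007  0.381]
```

>>> apply_moves --series '[{"wx": 0,"wy": 0,"wz": 0,"x": 0.03,"y": 0,"z": 0,"grip": -1},{"wx": 0,"wy": 0.03,"wz": 0,"x": -0.005,"y": 0,"z": 0.07,"grip": -1},{"wx": 0,"wy": 0.03,"wz": 0,"x": -0.005,"y": 0,"z": 0.07,"grip": -1},{"wx": 0,"wy": 0,"wz": 0,"x": 0,"y": 0,"z": 0,"grip": -1},{"wx": 0,"wy": 0,"wz": 0,"x": 0,"y": 0,"z": 0,"grip": -1}]'

```text
t: 13.3
position: [0.5648, 0.0637, 0.0897]
tcp_rot: [2.043, 1.741, 0.33]
wrist_force: [-1.8, -7.4, -3.5]
opening: 0.523
grip_force: 83.1
```

```bash
python3 - <<'E'
from h import *
s=ctrl.get_state(); print(s["t"],nose(s),s["opening"])
for a in [(.0635,.002,4),(.0635,.002,2),(.0635,.001,0)]: togo(s,*target(*a))
E
```

```text
13.3 nose [62.8  0.2  1.6] tail [-56.    0.3  18.8] eul_yxz [ 8.3  0.1 -0.1] wf_bay [-7.5  2.5 -2.6] 0.5231976117967772
turn/1.5: [-0.001  0.05  -0.001] rows 0.4 | shift in target axes/.05: [-0.017  0.005  0.101] | now axes [-0.009  0.005  0.102]
turn/1.5: [-0.     0.073 -0.001] rows 0.6 | shift in target axes/.05: [-0.034  0.005  0.153] | now axes [-0.017  0.005  0.156]
turn/1.5: [ 0.     0.096 -0.001] rows 0.8 | shift in target axes/.05: [-0.053  0.006  0.224] | now axes [-0.02   0.006  0.229]
```

>>> apply_moves --series '[{"wx": 0,"wy": 0.025,"wz": 0,"x": 0,"y": 0.003,"z": 0.05,"grip": -1},{"wx": 0,"wy": 0.025,"wz": 0,"x": 0,"y": 0,"z": 0.05,"grip": -1},{"wx": 0,"wy": 0,"wz": 0,"x": 0,"y": 0,"z": 0,"grip": -1},{"wx": 0,"wy": 0,"wz": 0,"x": 0,"y": 0,"z": 0,"grip": -1}]'

```text
t: 13.8
position: [0.5672, 0.0627, 0.085]
tcp_rot: [2.056, 1.784, 0.411]
wrist_force: [-0.2, -7.2, -5.5]
opening: 0.523
grip_force: 82.8
```

```bash
python3 - <<'E'
from h import *
s=ctrl.get_state(); print(s["t"],nose(s),s["opening"])
for a in [(.0635,.002,2),(.0635,.001,0)]: togo(s,*target(*a))
E
```

```text
13.8 nose [63.9  0.2  1.7] tail [-55.8   0.3  10.1] eul_yxz [ 4.   0.1 -0.1] wf_bay [-7.2  2.  -5.1] 0.5225451771492191
turn/1.5: [-0.001  0.023 -0.001] rows 0.2 | shift in target axes/.05: [-0.021  0.005  0.046] | now axes [-0.019  0.006  0.047]
turn/1.5: [-0.     0.046 -0.001] rows 0.4 | shift in target axes/.05: [-0.036  0.006  0.118] | now axes [-0.028  0.006  0.12 ]
```

>>> apply_moves --series '[{"wx": 0,"wy": 0.023,"wz": 0,"x": -0.01,"y": 0.003,"z": 0.05,"grip": -1},{"wx": 0,"wy": 0.018,"wz": 0,"x": -0.01,"y": 0,"z": 0.05,"grip": -1},{"wx": 0,"wy": 0,"wz": 0,"x": 0,"y": 0,"z": 0,"grip": -1},{"wx": 0,"wy": 0,"wz": 0,"x": 0,"y": 0,"z": 0,"grip": -1}]'

```text
t: 14.3
position: [0.5696, 0.0621, 0.0806]
tcp_rot: [2.064, 1.821, 0.48]
wrist_force: [-0.7, -7.2, -5.8]
opening: 0.525
grip_force: 83.0
```

```bash
python3 - <<'E'
from h import *
s=ctrl.get_state(); print(s["t"],nose(s),s["opening"],s["ft_torque"])
for a in [(.0635,.001,0)]: togo(s,*target(*a))
w=cv2.cvtColor(viewer.grab_frame("wrist"),cv2.COLOR_RGB2BGR); sd=cv2.cvtColor(viewer.grab_frame("side"),cv2.COLOR_RGB2BGR)
o=np.zeros((600,800,3),np.uint8); o[:250,:]=cv2.resize(w,None,fx=.625,fy=.625)[:,:].repeat(1,0)[:250,:400].repeat(2,1); o[:250]=0; o[:250,:400]=cv2.resize(w,(400,250)); o[250:,:]=crop(sd,280,110,394,160,7)[:350,:800] 
o[:250,400:]=cv2.resize(viewer.grab_frame("top")[165:227,195:294,::-1],(400,250),interpolation=cv2.INTER_CUBIC)
cv2.imwrite("pics/c6.png",o)
E
```

```text
14.3 nose [64.7  0.1  1.4] tail [-55.3   0.2   2.3] eul_yxz [ 0.4  0.  -0. ] wf_bay [-7.2  2.6 -5.2] 0.524599427411786 [-1.39770217  1.1622543  -0.81587196]
turn/1.5: [-0.     0.005 -0.001] rows 0.0 | shift in target axes/.05: [-0.027  0.004  0.018] | now axes [-0.026  0.004  0.018]Traceback (most recent call last):
  File "<stdin>", line 5, in <module>
ValueError: could not broadcast input array from shape (350,798,3) into shape (350,800,3)
```

>>> apply_moves --series '[{"wx": 0,"wy": 0.004,"wz": 0,"x": -0.02,"y": 0,"z": 0.03,"grip": -1},{"wx": 0,"wy": 0,"wz": 0,"x": -0.02,"y": 0,"z": 0,"grip": -1},{"wx": 0,"wy": 0,"wz": 0,"x": 0,"y": 0,"z": 0,"grip": -1}]'

```text
t: 14.78
position: [0.57, 0.0624, 0.0801]
tcp_rot: [2.063, 1.826, 0.49]
wrist_force: [-4.8, -3.4, 0.2]
opening: 0.523
grip_force: 83.6
```

>>> apply_moves --series '[{"wx": 0,"wy": 0,"wz": 0,"x": -0.03,"y": 0,"z": 0.02,"grip": -1},{"wx": 0,"wy": 0,"wz": 0,"x": 0,"y": 0,"z": 0,"grip": -1},{"wx": 0,"wy": 0,"wz": 0,"x": 0,"y": 0,"z": 0,"grip": -1}]'

```text
t: 15.15
position: [0.5703, 0.0626, 0.0799]
tcp_rot: [2.061, 1.828, 0.493]
wrist_force: [-9.8, -1.0, 6.1]
opening: 0.523
grip_force: 84.4
```

```bash
python3 - <<'E'
from h import *
s=ctrl.get_state(); print(s["t"],nose(s),s["opening"],s["ft_torque"])
w=cv2.cvtColor(viewer.grab_frame("wrist"),cv2.COLOR_RGB2BGR); sd=cv2.cvtColor(viewer.grab_frame("side"),cv2.COLOR_RGB2BGR); t=cv2.cvtColor(viewer.grab_frame("top"),cv2.COLOR_RGB2BGR)
o=np.zeros((600,800,3),np.uint8); o[:250,:400]=cv2.resize(w,(400,250)); o[:250,400:]=cv2.resize(t[165:227,195:294],(400,250),interpolation=cv2.INTER_CUBIC)
o[250:,:]=cv2.resize(sd[125:190,280:400],(800,350),interpolation=cv2.INTER_CUBIC)
cv2.imwrite("pics/c6.png",o)
E
```

```text
15.15 nose [65.4  0.   1.3] tail [-54.6  -0.2   0.8] eul_yxz [-0.2 -0.1  0.1] wf_bay [-2.1  5.6  9.9] 0.5227583363922765 [-0.87036239  1.93250157 -0.69510937]
```

View pics/c6.png

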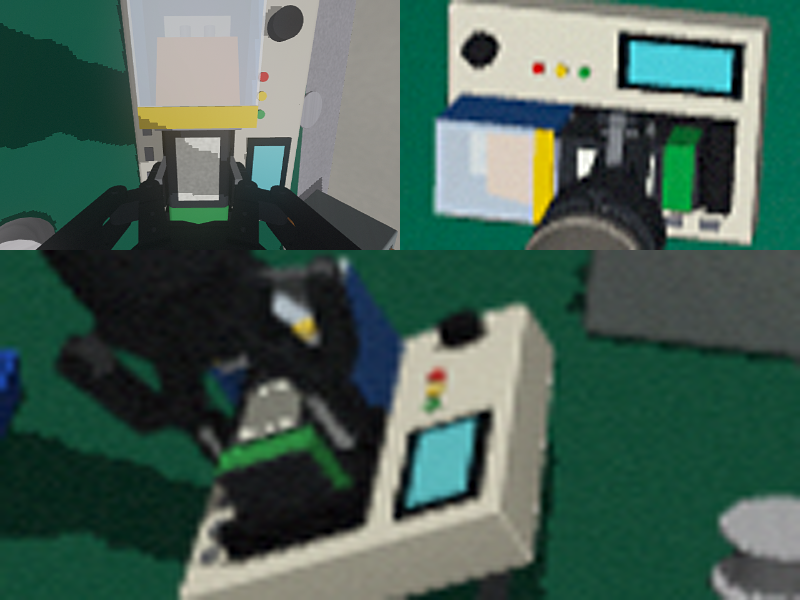

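Nine views used. The pack lies flat between the rails, its green tail down in front of the black stop with a small gap and the nose under the hood. I'll ease the press and let it back onto the stop before releasing.

>>> apply_moves --series '[{"wx": 0,"wy": 0,"wz": 0,"x": -0.02,"y": 0,"z": -0.03,"grip": -1},{"wx": 0,"wy": 0,"wz": 0,"x": -0.02,"y": 0,"z": 0,"grip": -1},{"wx": 0,"wy": 0,"wz": 0,"x": -0.02,"y": 0,"z": 0,"grip": -1},{"wx": 0,"wy": 0,"wz": 0,"x": 0,"y": 0,"z": 0,"grip": -1}]'

```text
t: 15.8
position: [0.57, 0.0595, 0.0801]
tcp_rot: [2.062, 1.829, 0.495]
wrist_force: [-0.6, -1.0, -7.1]
opening: 0.523
grip_force: 82.7
```

```bash
python3 - <<'E'
from h import *
s=ctrl.get_state(); print(s["t"],nose(s),s["opening"],s["ft_torque"])
E
```

```text
15.8 nose [62.4 -0.1  1.6] tail [-57.6  -0.2   0.9] eul_yxz [-0.4 -0.1  0.1] wf_bay [-1.1  3.8 -6.1] 0.5227929994233115 [-0.72213489  1.56658092 -0.35492812]
```

>>> apply_moves --series '[{"wx": 0,"wy": 0,"wz": 0,"x": 0,"y": 0,"z": 0,"grip": 0.4},{"wx": 0,"wy": 0,"wz": 0,"x": 0,"y": 0,"z": 0,"grip": 0.7},{"wx": 0,"wy": 0,"wz": 0,"x": 0,"y": 0,"z": 0,"grip": 0.9},{"wx": 0,"wy": 0,"wz": 0,"x": 0,"y": 0,"z": 0,"grip": 0.9}]'

```text
t: 16.3
position: [0.5714, 0.0595, 0.0816]
tcp_rot: [2.061, 1.827, 0.499]
wrist_force: [-0.7, -0.5, -0.5]
opening: 0.949
grip_force: 0.0
```

>>> apply_moves --series '[{"wx": 0,"wy": 0,"wz": 0,"x": 0,"y": 0,"z": -0.2,"grip": 0.9},{"wx": 0,"wy": 0,"wz": 0,"x": 0,"y": 0,"z": -0.4,"grip": 0.9},{"wx": 0,"wy": 0,"wz": 0,"x": 0,"y": 0,"z": -0.8,"grip": 0.9},{"wx": 0,"wy": 0,"wz": 0,"x": 0,"y": 0,"z": -1,"grip": 0.9},{"wx": 0,"wy": 0,"wz": 0,"x": -0.5,"y": 0,"z": -0.8,"grip": 0.9},{"wx": 0,"wy": 0,"wz": 0,"x": -0.8,"y": 0,"z": 0,"grip": 0.9},{"wx": 0,"wy": 0,"wz": 0,"x": -0.5,"y": 0,"z": 0,"grip": 0.9},{"wx": 0,"wy": 0,"wz": 0,"x": 0,"y": 0,"z": 0,"grip": 0.9}]'

```text
t: 17.3
position: [0.4884, -0.0267, 0.2113]
tcp_rot: [2.068, 1.82, 0.488]
wrist_force: [0.7, 0.6, -0.6]
opening: 0.951
grip_force: 0.0
```

```bash
python3 - <<'E'
from h import *
s=ctrl.get_state(); print(s["t"],s["position"],s["opening"],s["wrist_force"])
m=viewer.camera_model("wrist")
w=cv2.cvtColor(viewer.grab_frame("wrist"),cv2.COLOR_RGB2BGR); sd=cv2.cvtColor(viewer.grab_frame("side"),cv2.COLOR_RGB2BGR); t=cv2.cvtColor(viewer.grab_frame("top"),cv2.COLOR_RGB2BGR)
o=np.zeros((600,800,3),np.uint8); o[:300,:480]=cv2.resize(w,(480,300)); o[:200,480:]=cv2.resize(t,(320,200))
o[300:,:400]=cv2.resize(sd[120:195,290:390],(400,300),interpolation=cv2.INTER_CUBIC); o[300:,400:]=cv2.resize(t[155:230,195:295],(400,300),interpolation=cv2.INTER_CUBIC)
cv2.imwrite("pics/c7.png",o); cv2.imwrite("pics/w7.png",w)
L=np.array([[-60,-23,44],[-60,23,44],[-60,23,0],[-75,32,18],[36,32,64]])/1e3
print("wrist",proj(m,bay(BP,L)+[0,0,DZ]).round(0), "in panel x0.75")
mt=viewer.camera_model("top"); print("top panel",((proj(mt,bay(BP,L)+[0,0,DZ])-[195,155])*4+[400,300]).round(0))
E
```

```text
17.3 [ 0.48844499 -0.02670092  0.21133943] 0.9507297106264241 [ 0.70843291  0.63758485 -0.64858478]
wrist [[343. 148.]
 [292. 149.]
 [295. 145.]
 [286. 162.]
 [272.  21.]] in panel x0.75
top panel [[702. 486.]
 [699. 550.]
 [708. 529.]
 [726. 551.]
 [551. 560.]]
```

View pics/c7.png

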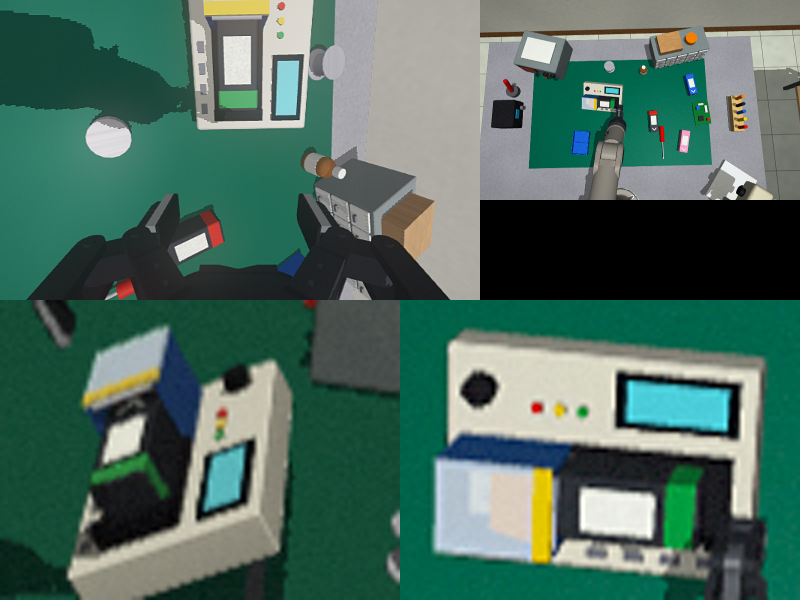

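Tenth view: the pack lies flat in the bay. Its green tail edge is at panel (702,486), where a seated pack should show. The hood holds the nose and the orange flap is pushed inside. The bystanders haven't moved and the gripper is clear, so I'm handing in.

```bash
python3 -c "
from station import ctrl
print(ctrl.sign_off())"
```

```text
the job is handed in; nothing more can be done
None
```

The green pack is loaded in the analyser: label up, nose under the hood, lying flat with its tail down behind the stop. The gripper has let go and is clear; I handed the job in at about 17.5 s, and the sign-off returned no verdict.

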